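# Queue the sample bottles by size for the vortex mixer

### The arm

A 6-joint arm with a two-finger parallel gripper is mounted at the origin on the work surface. World frame = base frame: x ahead of the robot, y to its left, z up, the work surface at z = 0. Lengths are in m, angles in rad, forces in N, time in s.
With the tool pointing down it reaches from about 0.275 to 0.775 m from the base axis. Payload 14.6 kg.
Tool frame: the origin (TCP) lies on the centre line of the jaws, within the pads' length; the fingertips stand 8 mm ahead of it and the grasp point (between the pads) lies 11 mm behind it; z points along the fingers, y is the direction in which the jaws open and shut (so a half turn about z gives the same grasp; the last joint's range is limited). The gripper opens to 85 mm and grips with 20 to 120 N. Pads are 22 mm wide; open, the fingers measure 114 mm over their backs; the gripper's body (76 mm by 85 mm) begins 54 mm behind the grasp point. The pads swing forward as they close: fully open they stand 13 mm farther back than shut.
Start: joints at [-0.155, 0.263, -0.048, 1.259, 0, 1.415], TCP at [0.525, -0, 0.239] pointing down, gripper open.
Joint ranges: [-2.65, 2.65], [-0.89, 1.7], [-1.18, 1.37], [-2.13, 2.11], [-1.35, 1.29], [-3.14, 3.14]. Speed limits (rad/s): [1.89, 1.89, 2.57, 2.79, 3.14, 3.14].

### API

Orientations are given as a 3x3 rotation matrix whose columns are the frame's x, y, z axes.
In Python, from bench import robot, vision gives the robot as it stands. The module is installed in compiled form; this text tells all that it offers.
- The arm moves only by the tool carry_out, never from a script. Its argument "deltas" is a list of rows, each an object of numbers: "x", "y", "z": the shift along the world's x, y, z scaled (see below); "ax", "ay", "az": the turn, a rotation vector about the world's x, y, z scaled (see below). In form: [{"x": .., "y": .., "z": .., "ax": .., "ay": .., "az": ..}, ...]. A call has exactly 8 rows; each row is the pose to reach, as a shift and turn from the pose measured when the call began, turning the shorter way round; what a row does not reach only later rows make up. The controller multiplies each number of a shift by 0.3 m and each number of a turn by 180 degrees. A row lasts 1/10 s, in which the tool goes at most 50 mm and 8.59 degrees, less where a joint would pass 70% of its speed; a pose out of reach is approached as far as the arm can. A call with a number of a shift or a turn outside -1 to 1 is refused whole. A call with a gripper value outside its range is refused whole. "grip" is the opening, from -1 (shut) to 1 (fully open), set as the call begins (left out, the last holds). The fingers move at their own pace and stop on an object; "newtons" is the grip in N (left out, the last holds). Time passes only in rows, so rows that repeat a pose let the fingers close, or fill a call up. It gives the time, the measured TCP pose, the force and the opening at its end, in the units of the state.
- robot.read_state(): the state, without advancing time (a new reading comes with each control period).
- vision.get_image(name): name is "scene" or "side" or "wrist"; returns a dict with "img" (480x640x3 uint8, red, green, blue), "camera_matrix" (3x3 intrinsics, pixels), "R" (3x3) and "t" (3): a world point X has camera coordinates R X + t. Camera axes: x right, y down, z forward; pixel columns grow to the right and rows downward; lengths in m; the calibration is good to about 2 mm. A picture is of the moment at which its call begins. There is no depth.
- robot.hand_in(): hands the job in, once; it reports no verdict.
Trained networks look in a picture, given as the dict that the camera call returned (one of the last four; its "shot" number tells which), for a name from the list of things; names that differ only in an ending like _2 or _b are one class to them, and where a whole thing is asked for, a point or a joint stands for the part that bears it (a point fixed in the world has none). Each returns a list of dicts, best first, with "conf" (0 to 1); they miss things now and then, are a little off and sometimes report something else, mostly with a low value. They report only what shows in the picture. A call takes as long as a camera call.
- vision.look_for(label, picture): "location" ([row, column] in pixels, amid what is visible of it).
- vision.cut_out(label, picture): "pixels" (480x640 bool, what is visible of it) and "location" ([row, column] in pixels, amid what is visible of it).
- vision.mark_of(label, picture): "location" ([row, column] in pixels: a listed point, or the origin of a listed thing).
The state is a dict: "t": time; "qpos": joint angles; "joint_velocities": joint speeds; "joint_efforts": joint torques, N m; "ee_pos": TCP position; "tool_rot": TCP orientation; "force": force on the tool from outside, world axes, zero at the start; "moment": the same for the moment, N m; "gripper_width": finger opening in m.
Only numpy, scipy, OpenCV 4.12 (cv2) and the standard library are available. Lean on these libraries where they do the work, as an engineer would, in place of code of your own. Each camera call takes 0.05 s, during which the arm holds its last target. There are 200 camera calls.

### The job

Queue the four white, blue-capped sample bottles for the vortex mixer: stand one upright in the middle of each round mark of the row, in order of size, with the largest on the mark next to the mixer and the smallest on the mark farthest from it. Do not knock any bottle over, and leave the stack of petri dishes standing where it is.

Things in the scene. Friction and masses are not known exactly. Their poses are not given: they have to be found in the camera images.
- bottle_xl: The largest of four alike upright plain white plastic sample bottles (straight round body, blue screw cap 15 mm high and 3 mm narrower than the body): 54 mm in diameter, 112 mm high in all, loose, closed, about 160 g. Origin: centre of its underside; z up its axis. Grip it round the body or cap from above.
- bottle_l: The second largest of four alike upright plain white plastic sample bottles (straight round body, blue screw cap 15 mm high and 3 mm narrower than the body): 46 mm in diameter, 92 mm high in all, loose, closed, about 110 g. Origin: centre of its underside; z up its axis. Grip it round the body or cap from above.
- bottle_m: The second smallest of four alike upright plain white plastic sample bottles (straight round body, blue screw cap 15 mm high and 3 mm narrower than the body): 38 mm in diameter, 72 mm high in all, loose, closed, about 70 g. Origin: centre of its underside; z up its axis. Grip it round the body or cap from above.
- bottle_s: The smallest of four alike upright plain white plastic sample bottles (straight round body, blue screw cap 15 mm high and 3 mm narrower than the body): 30 mm in diameter, 52 mm high in all, loose, closed, about 35 g. Origin: centre of its underside; z up its axis. Grip it round the body or cap from above.
- mark_a: One of four alike fixed black rubber discs, 74 mm across, 2 mm thick, with a grey circle drawn on top, on a fixed aluminium strip (90 by 370 by 4 mm). They lie in a straight row, 90 mm from centre to centre; which letter lies where in the row differs at every start. Origin: centre of its underside; its top is 2 mm higher, 6 mm above the bench.
- mark_b: One of four alike fixed black rubber discs, 74 mm across, 2 mm thick, with a grey circle drawn on top, on a fixed aluminium strip (90 by 370 by 4 mm). They lie in a straight row, 90 mm from centre to centre; which letter lies where in the row differs at every start. Origin: centre of its underside; its top is 2 mm higher, 6 mm above the bench.
- mark_c: One of four alike fixed black rubber discs, 74 mm across, 2 mm thick, with a grey circle drawn on top, on a fixed aluminium strip (90 by 370 by 4 mm). They lie in a straight row, 90 mm from centre to centre; which letter lies where in the row differs at every start. Origin: centre of its underside; its top is 2 mm higher, 6 mm above the bench.
- mark_d: One of four alike fixed black rubber discs, 74 mm across, 2 mm thick, with a grey circle drawn on top, on a fixed aluminium strip (90 by 370 by 4 mm). They lie in a straight row, 90 mm from centre to centre; which letter lies where in the row differs at every start. Origin: centre of its underside; its top is 2 mm higher, 6 mm above the bench.
- mixer: The vortex mixer: fixed round blue machine, 92 mm across the foot, 52 mm high, with a small black rubber cup on top up to 74 mm. It stands in line with the row of marks, at either end, 100 mm from the nearest mark, centre to centre (beyond the other end lies a low white timer, 29 mm high, not listed). Origin: centre of its underside, on the bench.
- dishes: Loose stack of three clear petri dishes, 63 mm in diameter, 42 mm high, standing among the bottles; not to be moved. Origin: centre of its underside.

How it is judged:
By the outcome, as a careful person would: the job done as asked, in the order asked, and still so for the second after the job is handed in, with the robot touching nothing.
It also fails if it takes over 99 s, if anything falls off the work surface, if the arm or the gripper's body presses on something with over 40 N, if the wrist force passes 120 N, or if a joint passes its speed limit or range.

## Working session

There is one attempt and no reset: what is moved stays moved. The work goes in short steps, Python scripts to look and compute and a tool call to move; the robot and the scene stay as the last step left them, time stands still between calls to the robot, and variables do not carry over. Pictures are saved under pics/ and viewed, about 12 in all and at most 16, crops included, and the job is handed in when it is done.

Besides the shell and the picture viewer there is one more tool, called by a JSON object that holds its "op" and its "data", one argument or row to a line. carry_out: Moves the arm, as the interface text tells. Shifts and turns lie within -1 to 1; 1 stands for 0.3 m of shift or 180 degrees of turn. Its arguments: {"type":"object","properties":{"deltas":{"type":"array"},"grip":{"type":"number"},"newtons":{"type":"number"}},"required":["deltas"]}

```bash
mkdir -p pics; python3 - <<'E'
from bench import robot, vision
import cv2,numpy as np
s=robot.read_state();print(s['t'],s['ee_pos'],s['tool_rot'],s['gripper_width'])
for n in ["scene","side","wrist"]:
    p=vision.get_image(n);cv2.imwrite(f"pics/{n}0.png",p["img"][:,:,::-1]);print(n,p["camera_matrix"].tolist(),(-p["R"].T@p["t"]).round(3))
    np.savez(f"{n}0.npz",K=p["camera_matrix"],R=p["R"],t=p["t"])
    for l in ["bottle_xl","bottle_l","bottle_m","bottle_s","mark_a","mixer","dishes"]:
        print(l,[(np.round(d["location"],1).tolist(),round(d["conf"],2)) for d in vision.mark_of(l,p)])
E
```

```text
0.0 [5.24726325e-01 2.42451080e-05 2.38836042e-01] [[ 7.20629994e-05  9.99999428e-01 -1.06745142e-03]
 [ 9.99999980e-01 -7.18644671e-05  1.86024421e-04]
 [ 1.85947603e-04 -1.06746481e-03 -9.99999413e-01]] 0.08548257498731904
scene [[464.3638506169898, 0.0, 325.81864956425807], [0.0, 464.3638506169898, 234.7862188691293], [0.0, 0.0, 1.0]] [ 1.038 -0.336  0.566]
bottle_xl [([223.7, 281.0], 0.67), ([275.6, 115.3], 0.55)]
bottle_l [([192.8, 343.7], 0.88), ([253.3, 212.2], 0.7), ([162.1, 381.7], 0.7), ([276.6, 334.4], 0.39)]
bottle_m [([192.8, 343.7], 0.88), ([253.3, 212.2], 0.7), ([162.1, 381.7], 0.7), ([276.6, 334.4], 0.39)]
bottle_s [([192.8, 343.7], 0.88), ([253.3, 212.2], 0.7), ([162.1, 381.7], 0.7), ([276.6, 334.4], 0.39)]
mark_a [([302.7, 295.4], 0.94), ([272.7, 335.7], 0.75), ([330.5, 240.9], 0.71), ([252.8, 373.0], 0.65)]
mixer [([368.9, 184.7], 0.92)]
dishes [([276.5, 116.7], 0.55)]
side [[462.1418335548702, 0.0, 328.1775266496416], [0.0, 462.1418335548702, 237.19015691611978], [0.0, 0.0, 1.0]] [ 0.206 -0.421  0.622]
bottle_xl [([284.4, 281.1], 0.86)]
bottle_l [([194.6, 170.2], 
[... 311 characters left out ...]
 0.56)]
mixer [([339.3, 479.0], 0.66), ([232.1, 233.6], 0.53)]
dishes [([454.6, 369.8], 0.67)]
wrist [[345.84287694179613, 0.0, 318.5160571272834], [0.0, 345.84287694179613, 236.54794165702071], [0.0, 0.0, 1.0]] [0.526 0.076 0.374]
bottle_xl [([207.0, 232.7], 0.62)]
bottle_l [([38.7, 222.0], 0.62), ([318.0, 234.7], 0.59), ([118.1, 383.4], 0.34)]
bottle_m [([38.7, 222.0], 0.62), ([318.0, 234.7], 0.59), ([118.1, 383.4], 0.34)]
bottle_s [([38.7, 222.0], 0.62), ([318.0, 234.7], 0.59), ([118.1, 383.4], 0.34)]
mark_a [([281.9, 388.6], 0.96), ([115.3, 384.9], 0.95), ([346.4, 387.9], 0.78), ([204.4, 386.4], 0.63)]
mixer [([408.6, 386.7], 0.88)]
dishes [([409.2, 388.4], 0.74), ([419.6, 209.6], 0.68)]
```

View pics/scene0.png

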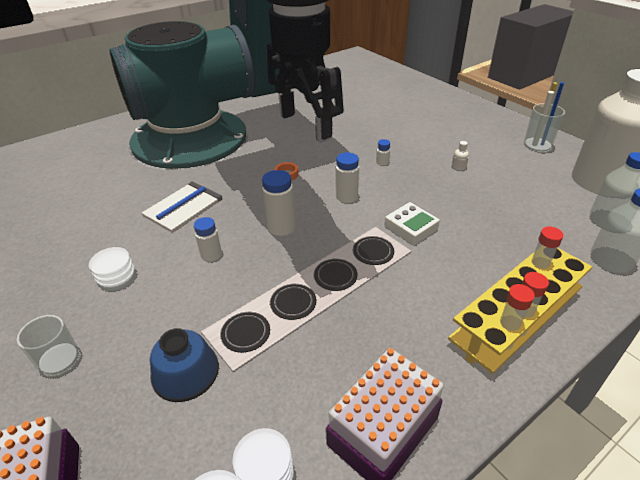

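View pics/side0.png

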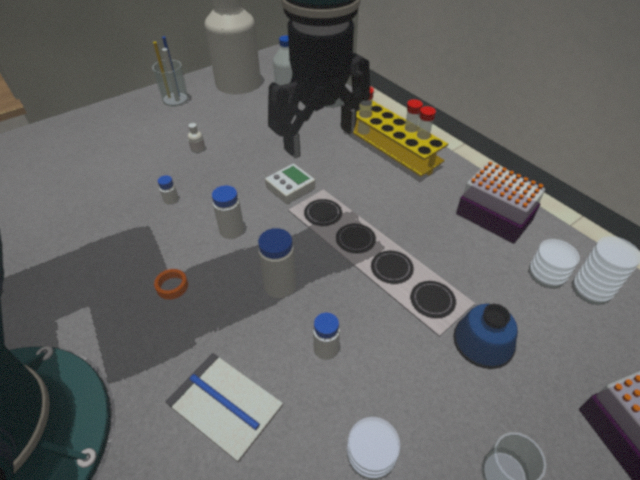

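View pics/wrist0.png

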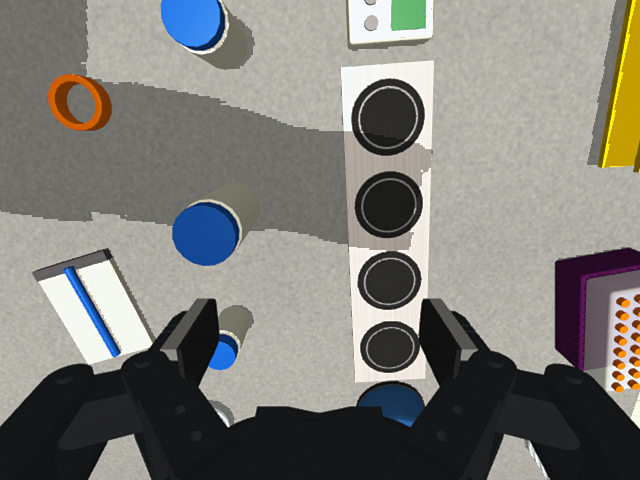

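The scene view shows the mixer at (184,365), the row running up-right to the timer, and the bottles XL (280,205), L (347,178), M (207,240), S (384,152) and dishes (112,268). The side view agrees: XL (277,265), L (228,212), M (326,335), S (167,190), mixer (487,335). In the wrist view the row sits at column ~388, mixer at the bottom, with the XL and L caps at left.

```bash
cat > h.py <<'E'
import numpy as np
from scipy.optimize import least_squares
def tri(obs,z=None):
    """obs: list of (cam dict K,R,t,[row,col])"""
    def f(X):
        X=X if z is None else np.r_[X,z]
        r=[]
        for c,p in obs:
            q=c["K"]@(c["R"]@X+c["t"]); r+=[q[0]/q[2]-p[1],q[1]/q[2]-p[0]]
        return r
    s=least_squares(f,[0.5,0,0.03] if z is None else [0.5,0],loss="soft_l1")
    return s.x.round(4),np.round(s.fun,1)
E
python3 - <<'E'
from h import *
import numpy as np
C={n:dict(np.load(n+"0.npz")) for n in("scene","side","wrist")}
T=dict(xl=[(223.7,281),(284.4,281.1),(207,232.7)],l=[(192.8,343.7),(227.9,231.1),(38.7,222)],m=[(253.3,212.2),(347.5,326.4),(318,234.7)],s=[(162.1,381.7),(194.6,170.2)],
m4=[(252.8,373),(211.3,322.6),(115.3,384.9)],m3=[(272.7,335.7),(238.8,355.5),(204.4,386.4)],m2=[(302.7,295.4),(266.3,393.1),(281.9,388.6)],m1=[(330.5,240.9),(299.3,431.1),(346.4,387.9)],
mix=[(368.9,184.7),(339.3,479)],dish=[(276.5,116.7),(454.6,369.8)])
for k,v in T.items(): print(k,*tri([(C[n],p) for n,p in zip(C,v)]))
# cap tops: hue blobs
import cv2
for n in C:
    im=cv2.cvtColor(cv2.imread(f"pics/{n}0.png"),cv2.COLOR_BGR2HSV)
    m=cv2.inRange(im,(105,150,90),(122,255,255)); N,_,st,ce=cv2.connectedComponentsWithStats(m)
    print(n,[(ce[i].round(1).tolist(),st[i].tolist()) for i in range(1,N) if st[i,4]>40])
E
```

```text
xl [ 0.4322 -0.0056  0.005 ] [-0.8  1.2 -2.1 -1.1  0.2  0.1]
l [0.4338 0.1568 0.0061] [ 3.7  1.2 -0.3 -1.1 -0.5  0.6]
m [ 0.423  -0.1448  0.0008] [-0.4  1.  -0.7 -0.7 -0.   0.2]
s [0.3813 0.2997 0.0086] [ 0.7 -2.5  0.4  1.6]
m4 [ 5.94e-01  8.87e-02 -3.00e-04] [ 0.5 -0.7 -0.7  1.7  0.5  0.3]
m3 [ 0.5993 -0.0026  0.0054] [-0.9  1.1 -0.9 -1.5  0.1 -0. ]
m2 [ 0.6081 -0.0943  0.0045] [-3.1 -0.1 -0.3  0.1  0.8 -0.5]
m1 [ 0.6103 -0.183   0.0048] [ 2.8  0.2  0.4 -0.1 -1.   0.5]
mix [ 0.6156 -0.2792  0.0013] [ 0.8 -0.6  0.8  0.8]
dish [ 3.735e-01 -3.000e-01  1.000e-04] [-0.6  0.5 -0.4 -0.4]
scene [([383.8, 142.4], [379, 140, 11, 6, 56]), ([347.1, 158.3], [337, 153, 21, 12, 202]), ([635.0, 156.4], [629, 153, 11, 9, 75]), ([276.1, 178.1], [263, 171, 28, 16, 339]), ([181.8, 201.2], [157, 187, 48, 30, 153]), ([203.7, 223.5], [194, 218, 20, 12, 189])]
side [([283.9, 38.6], [280, 36, 9, 6, 44]), ([164.4, 179.9], [159, 176, 12, 9, 83]), ([223.9, 193.8], [213, 186, 23, 16, 296]), ([274.7, 240.8], [260, 230, 31, 23, 488]), ([325.9, 323.3], [315, 313, 23, 21, 386]), ([507.6, 333.1], [496, 320, 20, 23, 103]), ([492.3, 337.4], [484, 333, 16, 9, 53]), ([222.9, 400.3], [191, 375, 66, 52, 357])]
wrist [([191.2, 20.3], [161, 0, 60, 48, 2363]), ([203.7, 234.9], [172, 205, 64, 61, 2990]), ([91.0, 310.4], [63, 267, 56, 90, 823]), ([222.2, 356.1], [208, 335, 28, 35, 547]), ([402.4, 418.7], [383, 414, 33, 13, 193])]
```

```bash
python3 - <<'E'
from h import *
C={n:dict(np.load(n+"0.npz")) for n in("scene","side","wrist")}
T=dict(xl=[(178.1,276.1),(240.8,274.7),(233.5,205.5)],l=[(158.3,347.1),(193.8,223.9),(20.3,191.2)],m=[(223.5,203.7),(323.3,325.9)],s=[(142.4,383.8),(179.9,164.4)])
for k,v in T.items(): print(k,*tri([(C[n],p) for n,p in zip(C,v)]))
for k,z,p in [("xl",.112,(233.5,205.5))]: print(k,*tri([(C["wrist"],p)],z))
E
```

```text
xl [ 0.4344 -0.0044  0.1086] [ 0.5  1.6  0.2 -0.5 -0.6  0.2]
l [0.4346 0.1502 0.0924] [-1.5  0.6  1.8 -0.1 -0.2 -0.4]
m [ 0.4212 -0.1462  0.0706] [-0.5  0.5 -0.3 -0.4]
s [0.38   0.3011 0.0505] [-0.2  0.3 -0.1 -0.3]
xl [ 0.436  -0.0032] [0. 0.]
```

{"op": "carry_out", "data": {
  "deltas": [
    {"x": -0.15,"y": -0.01,"z": 0},
    {"x": -0.3,"y": -0.02,"z": 0},
    {"x": -0.31,"y": -0.02,"z": -0.05},
    {"x": -0.31,"y": -0.02,"z": -0.1},
    {"x": -0.31,"y": -0.02,"z": -0.1},
    {"x": -0.31,"y": -0.02,"z": -0.1},
    {"x": -0.31,"y": -0.02,"z": -0.1},
    {"x": -0.31,"y": -0.02,"z": -0.1}
  ],
  "grip": 1,
  "newtons": 30
}}

```text
invalid input at $.deltas[0]: expected keys x, y, z, ax, ay, az
```

{"op": "carry_out", "data": {
  "deltas": [
    {"x": -0.15,"y": -0.01,"z": 0,"ax": 0,"ay": 0,"az": 0},
    {"x": -0.3,"y": -0.016,"z": 0,"ax": 0,"ay": 0,"az": 0},
    {"x": -0.302,"y": -0.016,"z": 0,"ax": 0,"ay": 0,"az": 0},
    {"x": -0.302,"y": -0.016,"z": -0.15,"ax": 0,"ay": 0,"az": 0},
    {"x": -0.302,"y": -0.016,"z": -0.3,"ax": 0,"ay": 0,"az": 0},
    {"x": -0.302,"y": -0.016,"z": -0.42,"ax": 0,"ay": 0,"az": 0},
    {"x": -0.302,"y": -0.016,"z": -0.53,"ax": 0,"ay": 0,"az": 0},
    {"x": -0.302,"y": -0.016,"z": -0.58,"ax": 0,"ay": 0,"az": 0}
  ],
  "grip": 1,
  "newtons": 30
}}

```text
t: 2.0
ee_pos: [0.4335, -0.0046, 0.063]
tool_rot: [[0.0, 1.0, -0.003], [1.0, -0.0, 0.001], [0.001, -0.003, -1.0]]
force: [-0.2, -0.5, 0.2]
gripper_width: 0.0854
```

{"op": "carry_out", "data": {
  "deltas": [
    {"x": 0,"y": 0,"z": 0,"ax": 0,"ay": 0,"az": 0},
    {"x": 0,"y": 0,"z": 0,"ax": 0,"ay": 0,"az": 0},
    {"x": 0,"y": 0,"z": 0,"ax": 0,"ay": 0,"az": 0},
    {"x": 0,"y": 0,"z": 0,"ax": 0,"ay": 0,"az": 0},
    {"x": 0,"y": 0,"z": 0,"ax": 0,"ay": 0,"az": 0},
    {"x": 0,"y": 0,"z": 0,"ax": 0,"ay": 0,"az": 0},
    {"x": 0,"y": 0,"z": 0,"ax": 0,"ay": 0,"az": 0},
    {"x": 0,"y": 0,"z": 0,"ax": 0,"ay": 0,"az": 0}
  ],
  "grip": -1,
  "newtons": 30
}}

```text
t: 2.8
ee_pos: [0.434, -0.0047, 0.0637]
tool_rot: [[0.0, 1.0, -0.001], [1.0, -0.0, 0.0], [0.0, -0.001, -1.0]]
force: [-1.1, -0.2, 7.9]
gripper_width: 0.0532
```

{"op": "carry_out", "data": {
  "deltas": [
    {"x": 0,"y": 0,"z": 0.05,"ax": 0,"ay": 0,"az": 0},
    {"x": 0,"y": 0,"z": 0.13,"ax": 0,"ay": 0,"az": 0},
    {"x": 0,"y": 0,"z": 0.22,"ax": 0,"ay": 0,"az": 0},
    {"x": 0,"y": 0,"z": 0.3,"ax": 0,"ay": 0,"az": 0},
    {"x": 0.06,"y": 0,"z": 0.36,"ax": 0,"ay": 0,"az": 0},
    {"x": 0.16,"y": 0,"z": 0.36,"ax": 0,"ay": 0,"az": 0},
    {"x": 0.2,"y": 0,"z": 0.36,"ax": 0,"ay": 0,"az": 0},
    {"x": 0.2,"y": 0,"z": 0.36,"ax": 0,"ay": 0,"az": 0}
  ]
}}

```text
t: 3.6
ee_pos: [0.4949, -0.0047, 0.1713]
tool_rot: [[-0.0, 1.0, -0.001], [1.0, 0.0, 0.0], [0.0, -0.001, -1.0]]
force: [-0.4, 0.3, -1.5]
gripper_width: 0.0533
```

```bash
cat >> h.py <<'E'
def shot(n,tag):
    from bench import vision; import cv2
    p=vision.get_image(n);cv2.imwrite(f"pics/{n}{tag}.png",p["img"][:,:,::-1])
    c=dict(K=p["camera_matrix"],R=p["R"],t=p["t"]);np.savez(f"{n}{tag}.npz",**c)
    return p,c
def rim(p,c,z,hint,box=30,col=((0,0,0),(180,120,75))):
    """ellipse centre of dark disc near a world hint"""
    pass
E
python3 - <<'E'
from h import *
from bench import robot,vision
import cv2
p,c=shot("wrist","1")
img=p["img"].copy()
for d in vision.cut_out("mark_a",p):
    m=d["pixels"].astype(np.uint8); cn=max(cv2.findContours(m,0,2)[0],key=cv2.contourArea)
    e=cv2.fitEllipse(cn); print(round(d["conf"],2),np.round(e[0],1),np.round(e[1],1),*tri([(c,(e[0][1],e[0][0]))],.006))
    cv2.ellipse(img,e,(255,0,0),1)
cv2.imwrite("pics/w1e.png",img[:,:,::-1])
E
```

```text
0.92 [437.4 214.7] [77.6 85.7] [ 0.6011 -0.002 ] [0. 0.]
0.71 [441.1 107.4] [88.3 99.2] [0.5951 0.0877] [ 0. -0.]
0.66 [439.6 301.3] [57.6 71.5] [ 0.612  -0.0879] [-0. -0.]
```

View pics/w1e.png

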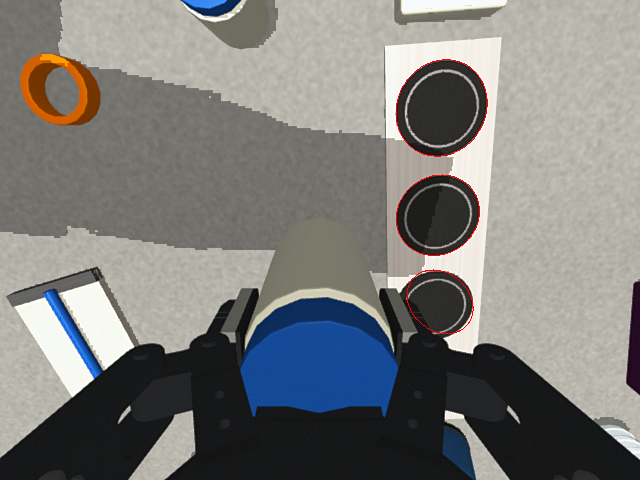

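{"op": "carry_out", "data": {
  "deltas": [
    {"x": 0.06,"y": -0.08,"z": 0,"ax": 0,"ay": 0,"az": 0},
    {"x": 0.14,"y": -0.2,"z": 0,"ax": 0,"ay": 0,"az": 0},
    {"x": 0.23,"y": -0.34,"z": 0,"ax": 0,"ay": 0,"az": 0},
    {"x": 0.31,"y": -0.46,"z": 0,"ax": 0,"ay": 0,"az": 0},
    {"x": 0.37,"y": -0.55,"z": 0,"ax": 0,"ay": 0,"az": 0},
    {"x": 0.392,"y": -0.591,"z": 0,"ax": 0,"ay": 0,"az": 0},
    {"x": 0.392,"y": -0.591,"z": 0,"ax": 0,"ay": 0,"az": 0},
    {"x": 0.392,"y": -0.591,"z": 0,"ax": 0,"ay": 0,"az": 0}
  ]
}}

```text
t: 4.5
ee_pos: [0.6096, -0.181, 0.1711]
tool_rot: [[-0.0, 1.0, -0.004], [1.0, 0.0, 0.001], [0.001, -0.004, -1.0]]
force: [-0.6, 0.2, -1.6]
gripper_width: 0.0532
```

```bash
python3 - <<'E'
from h import *
from bench import robot,vision
import cv2
print(robot.read_state()["ee_pos"])
p,c=shot("wrist","2"); img=p["img"].copy()
P=np.array([[.6125,-.182],[.6068,-.0922],[.6008,-.0024],[.5949,.0874]])
for q in P:
  a=np.linspace(0,6.28,60); X=np.c_[q[0]+.037*np.cos(a),q[1]+.037*np.sin(a),0*a+.006]
  u=cv2.projectPoints(X,cv2.Rodrigues(c["R"])[0],c["t"],c["K"],None)[0].astype(np.int32)
  cv2.polylines(img,[u],True,(255,0,0),1)
for d in vision.cut_out("mark_a",p):
    m=d["pixels"].astype(np.uint8); cn=max(cv2.findContours(m,0,2)[0],key=cv2.contourArea)
    e=cv2.fitEllipse(cn); print(round(d["conf"],2),np.round(e[0],1),np.round(e[1],1),*tri([(c,(e[0][1],e[0][0]))],.006))
cv2.imwrite("pics/w2e.png",img[:,:,::-1])
E
```

```text
[ 0.6096392  -0.18103406  0.17109912]
0.86 [324.5 209.4] [59.7 82.3] [ 0.6148 -0.1733] [-0. -0.]
0.69 [307.1 -12.8] [ 96.3 108.1] [ 0.6012 -0.0046] [ 0. -0.]
0.66 [315.8 111.9] [90.1 94.8] [ 0.6074 -0.0918] [-0.  0.]
```

View pics/w2e.png

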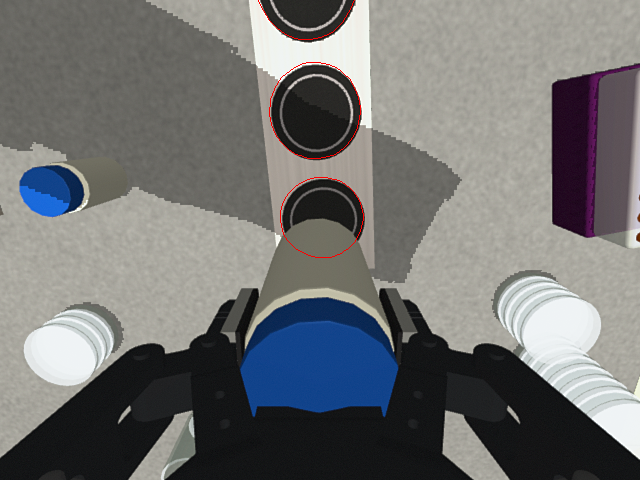

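{"op": "carry_out", "data": {
  "deltas": [
    {"x": 0.01,"y": -0.003,"z": -0.06,"ax": 0,"ay": 0,"az": 0},
    {"x": 0.01,"y": -0.003,"z": -0.14,"ax": 0,"ay": 0,"az": 0},
    {"x": 0.01,"y": -0.003,"z": -0.22,"ax": 0,"ay": 0,"az": 0},
    {"x": 0.01,"y": -0.003,"z": -0.28,"ax": 0,"ay": 0,"az": 0},
    {"x": 0.01,"y": -0.003,"z": -0.31,"ax": 0,"ay": 0,"az": 0},
    {"x": 0.01,"y": -0.003,"z": -0.325,"ax": 0,"ay": 0,"az": 0},
    {"x": 0.01,"y": -0.003,"z": -0.325,"ax": 0,"ay": 0,"az": 0},
    {"x": 0.01,"y": -0.003,"z": -0.325,"ax": 0,"ay": 0,"az": 0}
  ]
}}

```text
t: 5.4
ee_pos: [0.6132, -0.1815, 0.0749]
tool_rot: [[-0.001, 1.0, -0.002], [1.0, 0.001, 0.0], [0.0, -0.002, -1.0]]
force: [0.7, -1.1, -0.9]
gripper_width: 0.0534
```

Descend the last few mm and watch the force.

{"op": "carry_out", "data": {
  "deltas": [
    {"x": 0,"y": 0,"z": -0.005,"ax": 0,"ay": 0,"az": 0},
    {"x": 0,"y": 0,"z": -0.01,"ax": 0,"ay": 0,"az": 0},
    {"x": 0,"y": 0,"z": -0.014,"ax": 0,"ay": 0,"az": 0},
    {"x": 0,"y": 0,"z": -0.017,"ax": 0,"ay": 0,"az": 0},
    {"x": 0,"y": 0,"z": -0.017,"ax": 0,"ay": 0,"az": 0},
    {"x": 0,"y": 0,"z": -0.017,"ax": 0,"ay": 0,"az": 0},
    {"x": 0,"y": 0,"z": -0.017,"ax": 0,"ay": 0,"az": 0},
    {"x": 0,"y": 0,"z": -0.017,"ax": 0,"ay": 0,"az": 0}
  ]
}}

```text
t: 6.2
ee_pos: [0.6132, -0.1815, 0.0698]
tool_rot: [[-0.001, 1.0, -0.002], [1.0, 0.001, 0.0], [0.0, -0.002, -1.0]]
force: [-0.2, 0.1, -2.0]
gripper_width: 0.0535
```

{"op": "carry_out", "data": {
  "deltas": [
    {"x": 0,"y": 0,"z": -0.003,"ax": 0,"ay": 0,"az": 0},
    {"x": 0,"y": 0,"z": -0.005,"ax": 0,"ay": 0,"az": 0},
    {"x": 0,"y": 0,"z": -0.006,"ax": 0,"ay": 0,"az": 0},
    {"x": 0,"y": 0,"z": -0.007,"ax": 0,"ay": 0,"az": 0},
    {"x": 0,"y": 0,"z": -0.007,"ax": 0,"ay": 0,"az": 0},
    {"x": 0,"y": 0,"z": -0.007,"ax": 0,"ay": 0,"az": 0},
    {"x": 0,"y": 0,"z": -0.007,"ax": 0,"ay": 0,"az": 0},
    {"x": 0,"y": 0,"z": -0.007,"ax": 0,"ay": 0,"az": 0}
  ]
}}

```text
t: 7.0
ee_pos: [0.6132, -0.1816, 0.0696]
tool_rot: [[-0.001, 1.0, -0.001], [1.0, 0.001, -0.001], [-0.001, -0.001, -1.0]]
force: [-8.3, 2.0, 23.2]
gripper_width: 0.0537
```

{"op": "carry_out", "data": {
  "deltas": [
    {"x": 0,"y": 0,"z": 0.001,"ax": 0,"ay": 0,"az": 0},
    {"x": 0,"y": 0,"z": 0.001,"ax": 0,"ay": 0,"az": 0},
    {"x": 0,"y": 0,"z": 0.001,"ax": 0,"ay": 0,"az": 0},
    {"x": 0,"y": 0,"z": 0.001,"ax": 0,"ay": 0,"az": 0},
    {"x": 0,"y": 0,"z": 0.001,"ax": 0,"ay": 0,"az": 0},
    {"x": 0,"y": 0,"z": 0.001,"ax": 0,"ay": 0,"az": 0},
    {"x": 0,"y": 0,"z": 0.001,"ax": 0,"ay": 0,"az": 0},
    {"x": 0,"y": 0,"z": 0.001,"ax": 0,"ay": 0,"az": 0}
  ],
  "grip": 1
}}

```text
t: 7.8
ee_pos: [0.6132, -0.1817, 0.0699]
tool_rot: [[-0.001, 1.0, -0.001], [1.0, 0.001, -0.001], [-0.001, -0.001, -1.0]]
force: [0.4, 0.4, -0.5]
gripper_width: 0.0858
```

{"op": "carry_out", "data": {
  "deltas": [
    {"x": 0,"y": 0,"z": 0.1,"ax": 0,"ay": 0,"az": 0},
    {"x": 0,"y": 0,"z": 0.2,"ax": 0,"ay": 0,"az": 0},
    {"x": 0,"y": 0,"z": 0.33,"ax": 0,"ay": 0,"az": 0},
    {"x": 0,"y": 0.1,"z": 0.45,"ax": 0,"ay": 0,"az": 0},
    {"x": -0.13,"y": 0.2,"z": 0.45,"ax": 0,"ay": 0,"az": 0},
    {"x": -0.26,"y": 0.3,"z": 0.45,"ax": 0,"ay": 0,"az": 0},
    {"x": -0.4,"y": 0.4,"z": 0.45,"ax": 0,"ay": 0,"az": 0},
    {"x": -0.53,"y": 0.5,"z": 0.45,"ax": 0,"ay": 0,"az": 0}
  ]
}}

```text
t: 8.6
ee_pos: [0.4531, -0.0312, 0.2048]
tool_rot: [[-0.001, 1.0, -0.0], [1.0, 0.001, -0.001], [-0.001, -0.0, -1.0]]
force: [0.9, 0.7, 1.2]
gripper_width: 0.0854
```

```bash
python3 - <<'E'
from h import *
from bench import robot,vision
import cv2
p,c=shot("wrist","3"); p2,c2=shot("scene","3")
for P in (p,p2):
 for l in ("bottle_xl","bottle_l"):
  print(l,[(np.round(d["location"],1).tolist(),round(d["conf"],2)) for d in vision.mark_of(l,P)])
img=np.hstack([cv2.resize(p["img"],(400,300)),cv2.resize(p2["img"][100:400,100:500],(400,300))])
cv2.imwrite("pics/c3.png",img[:,:,::-1])
E
```

```text
bottle_xl []
bottle_l [([307.4, 292.1], 0.77)]
bottle_xl [([326.7, 250.5], 0.86), ([161.6, 379.3], 0.51)]
bottle_l [([160.2, 380.3], 0.88), ([192.6, 346.9], 0.83), ([255.3, 210.0], 0.62)]
```

View pics/c3.png

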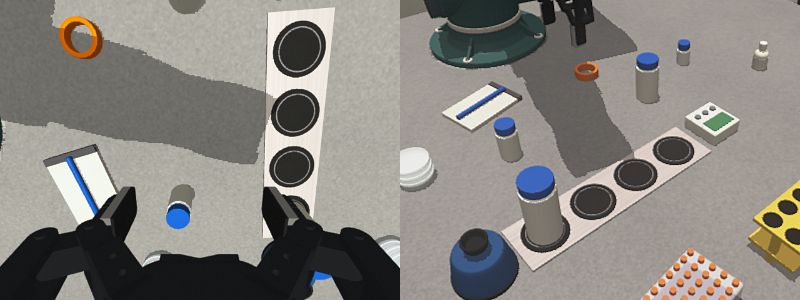

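XL stands upright and centred on the mark next to the mixer (scene crop (545,205)). Next is L, with a wrist look on the way.

{"op": "carry_out", "data": {
  "deltas": [
    {"x": -0.02,"y": 0.1,"z": 0,"ax": 0,"ay": 0,"az": 0},
    {"x": -0.05,"y": 0.2,"z": 0,"ax": 0,"ay": 0,"az": 0},
    {"x": -0.064,"y": 0.3,"z": 0,"ax": 0,"ay": 0,"az": 0},
    {"x": -0.064,"y": 0.35,"z": 0,"ax": 0,"ay": 0,"az": 0},
    {"x": -0.064,"y": 0.37,"z": 0,"ax": 0,"ay": 0,"az": 0},
    {"x": -0.064,"y": 0.37,"z": 0,"ax": 0,"ay": 0,"az": 0},
    {"x": -0.064,"y": 0.37,"z": 0,"ax": 0,"ay": 0,"az": 0},
    {"x": -0.064,"y": 0.37,"z": 0,"ax": 0,"ay": 0,"az": 0}
  ]
}}

```text
t: 9.7
ee_pos: [0.437, 0.0775, 0.2049]
tool_rot: [[0.0, 1.0, 0.0], [1.0, -0.0, -0.001], [-0.001, 0.0, -1.0]]
force: [-0.1, -0.5, 0.6]
gripper_width: 0.0855
```

```bash
cat >> h.py <<'E'
def caps(p,c,z):
    """blue cap blobs -> centre projected to plane z, with the apparent width"""
    import cv2
    m=cv2.inRange(cv2.cvtColor(p["img"],cv2.COLOR_RGB2HSV),(100,150,130),(125,255,255))
    for cn in cv2.findContours(m,0,2)[0]:
        if cv2.contourArea(cn)>200:
            e=cv2.fitEllipse(cn); print("cap",np.round(e[0],1),np.round(e[1],1),tri([(c,(e[0][1],e[0][0]))],z)[0])
E
python3 - <<'E'
from h import *
from bench import robot,vision
print(robot.read_state()["ee_pos"])
p,c=shot("wrist","4"); caps(p,c,.092); caps(p,c,.052)
print([(np.round(d["location"],1).tolist(),round(d["conf"],2),tri([(c,d["location"])],0)[0]) for d in vision.mark_of("bottle_l",p)])
E
```

```text
[0.4369722  0.0775371  0.20494404]
cap [313.5 126.2] [60.6 63.3] [0.4342 0.155 ]
cap [313.5 126.2] [60.6 63.3] [0.4337 0.1552]
[([390.9, 304.2], 0.78, array([ 0.4201, -0.1463])), ([126.2, 313.0], 0.72, array([0.4324, 0.1555]))]
```

View pics/wrist4.png

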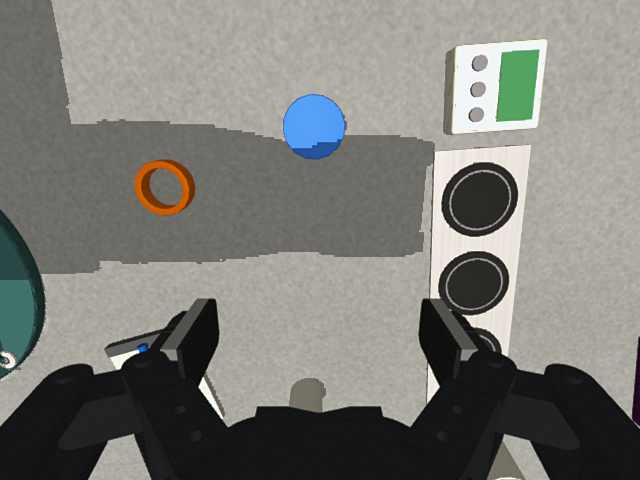

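L's cap is at (313,126), so it stands at (0.434, 0.155). Timer and ring are clear of the fingers.

{"op": "carry_out", "data": {
  "deltas": [
    {"x": -0.01,"y": 0.12,"z": 0,"ax": 0,"ay": 0,"az": 0},
    {"x": -0.01,"y": 0.22,"z": 0,"ax": 0,"ay": 0,"az": 0},
    {"x": -0.01,"y": 0.258,"z": 0,"ax": 0,"ay": 0,"az": 0},
    {"x": -0.01,"y": 0.258,"z": -0.13,"ax": 0,"ay": 0,"az": 0},
    {"x": -0.01,"y": 0.258,"z": -0.27,"ax": 0,"ay": 0,"az": 0},
    {"x": -0.01,"y": 0.258,"z": -0.41,"ax": 0,"ay": 0,"az": 0},
    {"x": -0.01,"y": 0.258,"z": -0.5,"ax": 0,"ay": 0,"az": 0},
    {"x": -0.01,"y": 0.258,"z": -0.536,"ax": 0,"ay": 0,"az": 0}
  ]
}}

```text
t: 10.6
ee_pos: [0.4325, 0.1543, 0.0419]
tool_rot: [[0.0, 1.0, -0.003], [1.0, -0.0, -0.002], [-0.002, -0.003, -1.0]]
force: [-0.1, 0.5, 0.8]
gripper_width: 0.0858
```

{"op": "carry_out", "data": {
  "deltas": [
    {"x": 0,"y": 0,"z": 0,"ax": 0,"ay": 0,"az": 0},
    {"x": 0,"y": 0,"z": 0,"ax": 0,"ay": 0,"az": 0},
    {"x": 0,"y": 0,"z": 0,"ax": 0,"ay": 0,"az": 0},
    {"x": 0,"y": 0,"z": 0,"ax": 0,"ay": 0,"az": 0},
    {"x": 0,"y": 0,"z": 0,"ax": 0,"ay": 0,"az": 0},
    {"x": 0,"y": 0,"z": 0,"ax": 0,"ay": 0,"az": 0},
    {"x": 0,"y": 0,"z": 0,"ax": 0,"ay": 0,"az": 0},
    {"x": 0,"y": 0,"z": 0,"ax": 0,"ay": 0,"az": 0}
  ],
  "grip": -1,
  "newtons": 30
}}

```text
t: 11.4
ee_pos: [0.4331, 0.1542, 0.0428]
tool_rot: [[0.001, 1.0, -0.001], [1.0, -0.001, -0.002], [-0.002, -0.001, -1.0]]
force: [-2.0, -2.3, 9.6]
gripper_width: 0.0454
```

{"op": "carry_out", "data": {
  "deltas": [
    {"x": 0,"y": 0,"z": 0.05,"ax": 0,"ay": 0,"az": 0},
    {"x": 0,"y": 0,"z": 0.15,"ax": 0,"ay": 0,"az": 0},
    {"x": 0,"y": 0,"z": 0.26,"ax": 0,"ay": 0,"az": 0},
    {"x": 0.02,"y": -0.03,"z": 0.33,"ax": 0,"ay": 0,"az": 0},
    {"x": 0.08,"y": -0.11,"z": 0.333,"ax": 0,"ay": 0,"az": 0},
    {"x": 0.16,"y": -0.23,"z": 0.333,"ax": 0,"ay": 0,"az": 0},
    {"x": 0.25,"y": -0.35,"z": 0.333,"ax": 0,"ay": 0,"az": 0},
    {"x": 0.33,"y": -0.46,"z": 0.333,"ax": 0,"ay": 0,"az": 0}
  ]
}}

```text
t: 12.2
ee_pos: [0.5333, 0.0145, 0.1433]
tool_rot: [[0.0, 1.0, -0.0], [1.0, -0.0, -0.002], [-0.002, -0.0, -1.0]]
force: [1.1, 1.0, -0.3]
gripper_width: 0.0449
```

{"op": "carry_out", "data": {
  "deltas": [
    {"x": 0.08,"y": -0.12,"z": 0,"ax": 0,"ay": 0,"az": 0},
    {"x": 0.16,"y": -0.23,"z": 0,"ax": 0,"ay": 0,"az": 0},
    {"x": 0.22,"y": -0.32,"z": 0,"ax": 0,"ay": 0,"az": 0},
    {"x": 0.246,"y": -0.357,"z": 0,"ax": 0,"ay": 0,"az": 0},
    {"x": 0.246,"y": -0.357,"z": 0,"ax": 0,"ay": 0,"az": 0},
    {"x": 0.246,"y": -0.357,"z": -0.08,"ax": 0,"ay": 0,"az": 0},
    {"x": 0.246,"y": -0.357,"z": -0.16,"ax": 0,"ay": 0,"az": 0},
    {"x": 0.246,"y": -0.357,"z": -0.2,"ax": 0,"ay": 0,"az": 0}
  ]
}}

```text
t: 13.0
ee_pos: [0.6057, -0.0912, 0.082]
tool_rot: [[-0.0, 1.0, -0.002], [1.0, 0.0, -0.001], [-0.001, -0.002, -1.0]]
force: [-0.5, 0.1, -1.4]
gripper_width: 0.0457
```

{"op": "carry_out", "data": {
  "deltas": [
    {"x": 0.004,"y": -0.004,"z": -0.04,"ax": 0,"ay": 0,"az": 0},
    {"x": 0.004,"y": -0.004,"z": -0.08,"ax": 0,"ay": 0,"az": 0},
    {"x": 0.004,"y": -0.004,"z": -0.1,"ax": 0,"ay": 0,"az": 0},
    {"x": 0.004,"y": -0.004,"z": -0.106,"ax": 0,"ay": 0,"az": 0},
    {"x": 0.004,"y": -0.004,"z": -0.11,"ax": 0,"ay": 0,"az": 0},
    {"x": 0.004,"y": -0.004,"z": -0.114,"ax": 0,"ay": 0,"az": 0},
    {"x": 0.004,"y": -0.004,"z": -0.114,"ax": 0,"ay": 0,"az": 0},
    {"x": 0.004,"y": -0.004,"z": -0.114,"ax": 0,"ay": 0,"az": 0}
  ]
}}

```text
t: 13.8
ee_pos: [0.6072, -0.0925, 0.0488]
tool_rot: [[-0.0, 1.0, -0.001], [1.0, 0.0, -0.002], [-0.002, -0.001, -1.0]]
force: [-1.9, 0.8, 7.0]
gripper_width: 0.0453
```

{"op": "carry_out", "data": {
  "deltas": [
    {"x": 0,"y": 0,"z": 0.001,"ax": 0,"ay": 0,"az": 0},
    {"x": 0,"y": 0,"z": 0.001,"ax": 0,"ay": 0,"az": 0},
    {"x": 0,"y": 0,"z": 0.001,"ax": 0,"ay": 0,"az": 0},
    {"x": 0,"y": 0,"z": 0.001,"ax": 0,"ay": 0,"az": 0},
    {"x": 0,"y": 0,"z": 0.001,"ax": 0,"ay": 0,"az": 0},
    {"x": 0,"y": 0,"z": 0.001,"ax": 0,"ay": 0,"az": 0},
    {"x": 0,"y": 0,"z": 0.001,"ax": 0,"ay": 0,"az": 0},
    {"x": 0,"y": 0,"z": 0.001,"ax": 0,"ay": 0,"az": 0}
  ],
  "grip": 1
}}

```text
t: 14.6
ee_pos: [0.6072, -0.0925, 0.0491]
tool_rot: [[-0.0, 1.0, -0.001], [1.0, 0.0, -0.002], [-0.002, -0.001, -1.0]]
force: [0.8, 0.2, 0.0]
gripper_width: 0.0856
```

{"op": "carry_out", "data": {
  "deltas": [
    {"x": 0,"y": 0,"z": 0.1,"ax": 0,"ay": 0,"az": 0},
    {"x": 0,"y": 0,"z": 0.23,"ax": 0,"ay": 0,"az": 0},
    {"x": 0,"y": 0,"z": 0.38,"ax": 0,"ay": 0,"az": 0},
    {"x": 0,"y": 0,"z": 0.504,"ax": 0,"ay": 0,"az": 0},
    {"x": -0.14,"y": -0.05,"z": 0.504,"ax": 0,"ay": 0,"az": 0},
    {"x": -0.29,"y": -0.12,"z": 0.504,"ax": 0,"ay": 0,"az": 0},
    {"x": -0.44,"y": -0.177,"z": 0.504,"ax": 0,"ay": 0,"az": 0},
    {"x": -0.56,"y": -0.177,"z": 0.504,"ax": 0,"ay": 0,"az": 0}
  ]
}}

```text
t: 15.4
ee_pos: [0.4371, -0.1466, 0.2002]
tool_rot: [[0.001, 1.0, -0.001], [1.0, -0.001, -0.002], [-0.002, -0.001, -1.0]]
force: [0.3, -0.3, -0.4]
gripper_width: 0.0859
```

```bash
python3 - <<'E'
from h import *
from bench import robot,vision
import cv2
print(robot.read_state()["ee_pos"])
p,c=shot("wrist","5"); p2,c2=shot("scene","5")
img=np.hstack([cv2.resize(p["img"],(400,300)),cv2.resize(p2["img"][100:400,100:500],(400,300))])
cv2.imwrite("pics/c5.png",img[:,:,::-1])
E
```

```text
[ 0.43707583 -0.14660867  0.20022126]
```

View pics/c5.png

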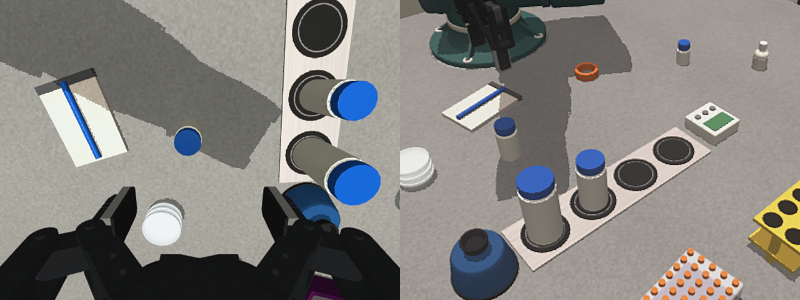

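```bash
python3 - <<'E'
from h import *
c=dict(np.load("wrist5.npz")); print(-c["R"].T@c["t"],*tri([(c,(225,300))],.072),*tri([(c,(352,260))],.042))
E
```

```text
[ 0.43789295 -0.07040735  0.33502179] [ 0.4229 -0.1434] [0. 0.] [ 0.3791 -0.2824] [0. 0.]
```

XL and L stand centred on marks 1 and 2. M's cap (300,225) gives (0.4229, −0.1434), in agreement with before.

{"op": "carry_out", "data": {
  "deltas": [
    {"x": -0.048,"y": 0.006,"z": 0,"ax": 0,"ay": 0,"az": 0},
    {"x": -0.048,"y": 0.006,"z": -0.06,"ax": 0,"ay": 0,"az": 0},
    {"x": -0.048,"y": 0.006,"z": -0.18,"ax": 0,"ay": 0,"az": 0},
    {"x": -0.048,"y": 0.006,"z": -0.31,"ax": 0,"ay": 0,"az": 0},
    {"x": -0.048,"y": 0.006,"z": -0.44,"ax": 0,"ay": 0,"az": 0},
    {"x": -0.048,"y": 0.006,"z": -0.53,"ax": 0,"ay": 0,"az": 0},
    {"x": -0.048,"y": 0.006,"z": -0.565,"ax": 0,"ay": 0,"az": 0},
    {"x": -0.048,"y": 0.006,"z": -0.565,"ax": 0,"ay": 0,"az": 0}
  ]
}}

```text
t: 16.3
ee_pos: [0.4207, -0.1431, 0.0299]
tool_rot: [[0.001, 1.0, -0.004], [1.0, -0.001, -0.0], [-0.0, -0.004, -1.0]]
force: [0.7, -0.6, 1.0]
gripper_width: 0.0854
```

{"op": "carry_out", "data": {
  "deltas": [
    {"x": 0,"y": 0,"z": 0,"ax": 0,"ay": 0,"az": 0},
    {"x": 0,"y": 0,"z": 0,"ax": 0,"ay": 0,"az": 0},
    {"x": 0,"y": 0,"z": 0,"ax": 0,"ay": 0,"az": 0},
    {"x": 0,"y": 0,"z": 0,"ax": 0,"ay": 0,"az": 0},
    {"x": 0,"y": 0,"z": 0,"ax": 0,"ay": 0,"az": 0},
    {"x": 0,"y": 0,"z": 0,"ax": 0,"ay": 0,"az": 0},
    {"x": 0,"y": 0,"z": 0,"ax": 0,"ay": 0,"az": 0},
    {"x": 0,"y": 0,"z": 0,"ax": 0,"ay": 0,"az": 0}
  ],
  "grip": -1,
  "newtons": 25
}}

```text
t: 17.1
ee_pos: [0.4212, -0.1434, 0.0306]
tool_rot: [[0.001, 1.0, -0.003], [1.0, -0.001, -0.001], [-0.001, -0.003, -1.0]]
force: [-1.7, 0.2, 6.3]
gripper_width: 0.0376
```

{"op": "carry_out", "data": {
  "deltas": [
    {"x": 0,"y": 0,"z": 0.06,"ax": 0,"ay": 0,"az": 0},
    {"x": 0,"y": 0,"z": 0.16,"ax": 0,"ay": 0,"az": 0},
    {"x": 0,"y": 0,"z": 0.27,"ax": 0,"ay": 0,"az": 0},
    {"x": 0,"y": 0.05,"z": 0.36,"ax": 0,"ay": 0,"az": 0},
    {"x": 0.03,"y": 0.14,"z": 0.4,"ax": 0,"ay": 0,"az": 0},
    {"x": 0.1,"y": 0.25,"z": 0.4,"ax": 0,"ay": 0,"az": 0},
    {"x": 0.18,"y": 0.35,"z": 0.4,"ax": 0,"ay": 0,"az": 0},
    {"x": 0.28,"y": 0.43,"z": 0.4,"ax": 0,"ay": 0,"az": 0}
  ]
}}

```text
t: 17.9
ee_pos: [0.5055, -0.0126, 0.1513]
tool_rot: [[0.001, 1.0, -0.002], [1.0, -0.001, -0.001], [-0.001, -0.002, -1.0]]
force: [0.9, -0.4, -0.9]
gripper_width: 0.037
```

{"op": "carry_out", "data": {
  "deltas": [
    {"x": 0.08,"y": 0.036,"z": 0,"ax": 0,"ay": 0,"az": 0},
    {"x": 0.18,"y": 0.036,"z": 0,"ax": 0,"ay": 0,"az": 0},
    {"x": 0.27,"y": 0.036,"z": 0,"ax": 0,"ay": 0,"az": 0},
    {"x": 0.318,"y": 0.036,"z": 0,"ax": 0,"ay": 0,"az": 0},
    {"x": 0.318,"y": 0.036,"z": -0.06,"ax": 0,"ay": 0,"az": 0},
    {"x": 0.318,"y": 0.036,"z": -0.16,"ax": 0,"ay": 0,"az": 0},
    {"x": 0.318,"y": 0.036,"z": -0.26,"ax": 0,"ay": 0,"az": 0},
    {"x": 0.318,"y": 0.036,"z": -0.3,"ax": 0,"ay": 0,"az": 0}
  ]
}}

```text
t: 18.7
ee_pos: [0.5997, -0.0017, 0.0593]
tool_rot: [[0.001, 1.0, -0.005], [1.0, -0.001, -0.001], [-0.001, -0.005, -1.0]]
force: [-0.6, -0.2, -0.3]
gripper_width: 0.0372
```

{"op": "carry_out", "data": {
  "deltas": [
    {"x": 0.004,"y": 0,"z": -0.02,"ax": 0,"ay": 0,"az": 0},
    {"x": 0.004,"y": 0,"z": -0.045,"ax": 0,"ay": 0,"az": 0},
    {"x": 0.004,"y": 0,"z": -0.062,"ax": 0,"ay": 0,"az": 0},
    {"x": 0.004,"y": 0,"z": -0.07,"ax": 0,"ay": 0,"az": 0},
    {"x": 0.004,"y": 0,"z": -0.074,"ax": 0,"ay": 0,"az": 0},
    {"x": 0.004,"y": 0,"z": -0.078,"ax": 0,"ay": 0,"az": 0},
    {"x": 0.004,"y": 0,"z": -0.078,"ax": 0,"ay": 0,"az": 0},
    {"x": 0.004,"y": 0,"z": -0.078,"ax": 0,"ay": 0,"az": 0}
  ]
}}

```text
t: 19.5
ee_pos: [0.6012, -0.0017, 0.0366]
tool_rot: [[0.001, 1.0, -0.004], [1.0, -0.001, -0.001], [-0.001, -0.004, -1.0]]
force: [-1.6, 0.1, 4.9]
gripper_width: 0.0369
```

{"op": "carry_out", "data": {
  "deltas": [
    {"x": 0,"y": 0,"z": 0.001,"ax": 0,"ay": 0,"az": 0},
    {"x": 0,"y": 0,"z": 0.001,"ax": 0,"ay": 0,"az": 0},
    {"x": 0,"y": 0,"z": 0.001,"ax": 0,"ay": 0,"az": 0},
    {"x": 0,"y": 0,"z": 0.001,"ax": 0,"ay": 0,"az": 0},
    {"x": 0,"y": 0,"z": 0.001,"ax": 0,"ay": 0,"az": 0},
    {"x": 0,"y": 0,"z": 0.001,"ax": 0,"ay": 0,"az": 0},
    {"x": 0,"y": 0,"z": 0.001,"ax": 0,"ay": 0,"az": 0},
    {"x": 0,"y": 0,"z": 0.001,"ax": 0,"ay": 0,"az": 0}
  ],
  "grip": 1
}}

```text
t: 20.3
ee_pos: [0.6012, -0.0017, 0.0369]
tool_rot: [[0.001, 1.0, -0.004], [1.0, -0.001, -0.001], [-0.001, -0.004, -1.0]]
force: [0.7, 0.3, 0.2]
gripper_width: 0.0852
```

{"op": "carry_out", "data": {
  "deltas": [
    {"x": 0,"y": 0,"z": 0.1,"ax": 0,"ay": 0,"az": 0},
    {"x": 0,"y": 0,"z": 0.24,"ax": 0,"ay": 0,"az": 0},
    {"x": 0,"y": 0,"z": 0.39,"ax": 0,"ay": 0,"az": 0},
    {"x": 0,"y": 0.03,"z": 0.545,"ax": 0,"ay": 0,"az": 0},
    {"x": -0.1,"y": 0.12,"z": 0.545,"ax": 0,"ay": 0,"az": 0},
    {"x": -0.2,"y": 0.22,"z": 0.545,"ax": 0,"ay": 0,"az": 0},
    {"x": -0.3,"y": 0.33,"z": 0.545,"ax": 0,"ay": 0,"az": 0},
    {"x": -0.4,"y": 0.44,"z": 0.545,"ax": 0,"ay": 0,"az": 0}
  ]
}}

```text
t: 21.1
ee_pos: [0.4799, 0.1312, 0.2005]
tool_rot: [[0.002, 1.0, -0.003], [1.0, -0.002, -0.001], [-0.001, -0.003, -1.0]]
force: [-0.2, 0.6, 1.1]
gripper_width: 0.0857
```

{"op": "carry_out", "data": {
  "deltas": [
    {"x": -0.1,"y": 0.1,"z": 0,"ax": 0,"ay": 0,"az": 0},
    {"x": -0.19,"y": 0.2,"z": 0,"ax": 0,"ay": 0,"az": 0},
    {"x": -0.25,"y": 0.27,"z": 0,"ax": 0,"ay": 0,"az": 0},
    {"x": -0.27,"y": 0.3,"z": 0,"ax": 0,"ay": 0,"az": 0},
    {"x": -0.27,"y": 0.3,"z": 0,"ax": 0,"ay": 0,"az": 0},
    {"x": -0.27,"y": 0.3,"z": 0,"ax": 0,"ay": 0,"az": 0},
    {"x": -0.27,"y": 0.3,"z": 0,"ax": 0,"ay": 0,"az": 0},
    {"x": -0.27,"y": 0.3,"z": 0,"ax": 0,"ay": 0,"az": 0}
  ]
}}

```text
t: 21.9
ee_pos: [0.3996, 0.2205, 0.2004]
tool_rot: [[0.003, 1.0, -0.003], [1.0, -0.003, -0.001], [-0.001, -0.003, -1.0]]
force: [-0.8, 0.4, -0.5]
gripper_width: 0.0851
```

```bash
python3 - <<'E'
from h import *
from bench import robot,vision
import cv2
print(robot.read_state()["ee_pos"])
p,c=shot("wrist","6"); caps(p,c,.052); p2,c2=shot("scene","6")
img=np.hstack([cv2.resize(p["img"],(400,300)),cv2.resize(p2["img"][100:400,100:500],(400,300))])
cv2.imwrite("pics/c6.png",img[:,:,::-1])
E
```

```text
[0.39955082 0.22048361 0.20037896]
cap [524.1 455. ] [24.8 28.4] [ 0.6177 -0.0367]
cap [294.4 122.9] [32.6 34.2] [0.3811 0.3007]
```

View pics/c6.png

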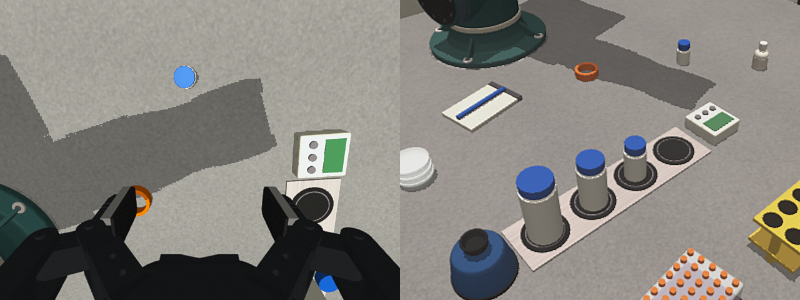

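Three bottles stand in order. S's cap is at (294,123), so it stands at (0.381, 0.3007).

{"op": "carry_out", "data": {
  "deltas": [
    {"x": -0.03,"y": 0.12,"z": 0,"ax": 0,"ay": 0,"az": 0},
    {"x": -0.062,"y": 0.23,"z": 0,"ax": 0,"ay": 0,"az": 0},
    {"x": -0.062,"y": 0.267,"z": -0.03,"ax": 0,"ay": 0,"az": 0},
    {"x": -0.062,"y": 0.267,"z": -0.16,"ax": 0,"ay": 0,"az": 0},
    {"x": -0.062,"y": 0.267,"z": -0.3,"ax": 0,"ay": 0,"az": 0},
    {"x": -0.062,"y": 0.267,"z": -0.43,"ax": 0,"ay": 0,"az": 0},
    {"x": -0.062,"y": 0.267,"z": -0.53,"ax": 0,"ay": 0,"az": 0},
    {"x": -0.062,"y": 0.267,"z": -0.58,"ax": 0,"ay": 0,"az": 0}
  ]
}}

```text
t: 22.8
ee_pos: [0.3798, 0.2996, 0.0238]
tool_rot: [[0.003, 1.0, -0.006], [1.0, -0.003, -0.002], [-0.002, -0.006, -1.0]]
force: [0.3, 0.6, -0.3]
gripper_width: 0.0855
```

{"op": "carry_out", "data": {
  "deltas": [
    {"x": 0.004,"y": 0.003,"z": -0.01,"ax": 0,"ay": 0,"az": 0},
    {"x": 0.004,"y": 0.003,"z": -0.018,"ax": 0,"ay": 0,"az": 0},
    {"x": 0.004,"y": 0.003,"z": -0.018,"ax": 0,"ay": 0,"az": 0},
    {"x": 0.004,"y": 0.003,"z": -0.018,"ax": 0,"ay": 0,"az": 0},
    {"x": 0.004,"y": 0.003,"z": -0.018,"ax": 0,"ay": 0,"az": 0},
    {"x": 0.004,"y": 0.003,"z": -0.018,"ax": 0,"ay": 0,"az": 0},
    {"x": 0.004,"y": 0.003,"z": -0.018,"ax": 0,"ay": 0,"az": 0},
    {"x": 0.004,"y": 0.003,"z": -0.018,"ax": 0,"ay": 0,"az": 0}
  ],
  "grip": -1,
  "newtons": 25
}}

```text
t: 23.6
ee_pos: [0.3815, 0.3007, 0.0192]
tool_rot: [[0.003, 1.0, -0.005], [1.0, -0.003, -0.002], [-0.002, -0.005, -1.0]]
force: [-0.7, -1.8, 7.2]
gripper_width: 0.0291
```

{"op": "carry_out", "data": {
  "deltas": [
    {"x": 0,"y": 0,"z": 0,"ax": 0,"ay": 0,"az": 0},
    {"x": 0,"y": 0,"z": 0,"ax": 0,"ay": 0,"az": 0},
    {"x": 0,"y": 0,"z": 0,"ax": 0,"ay": 0,"az": 0},
    {"x": 0,"y": 0,"z": 0,"ax": 0,"ay": 0,"az": 0},
    {"x": 0,"y": 0,"z": 0,"ax": 0,"ay": 0,"az": 0},
    {"x": 0,"y": 0,"z": 0,"ax": 0,"ay": 0,"az": 0},
    {"x": 0,"y": 0,"z": 0,"ax": 0,"ay": 0,"az": 0},
    {"x": 0,"y": 0,"z": 0,"ax": 0,"ay": 0,"az": 0}
  ]
}}

```text
t: 24.4
ee_pos: [0.3815, 0.3008, 0.0192]
tool_rot: [[0.003, 1.0, -0.005], [1.0, -0.003, -0.002], [-0.002, -0.005, -1.0]]
force: [-0.8, -0.8, 3.3]
gripper_width: 0.0289
```

{"op": "carry_out", "data": {
  "deltas": [
    {"x": 0,"y": 0,"z": 0.06,"ax": 0,"ay": 0,"az": 0},
    {"x": 0,"y": 0,"z": 0.16,"ax": 0,"ay": 0,"az": 0},
    {"x": 0,"y": 0,"z": 0.27,"ax": 0,"ay": 0,"az": 0},
    {"x": 0.02,"y": -0.03,"z": 0.35,"ax": 0,"ay": 0,"az": 0},
    {"x": 0.1,"y": -0.12,"z": 0.35,"ax": 0,"ay": 0,"az": 0},
    {"x": 0.19,"y": -0.21,"z": 0.35,"ax": 0,"ay": 0,"az": 0},
    {"x": 0.29,"y": -0.31,"z": 0.35,"ax": 0,"ay": 0,"az": 0},
    {"x": 0.39,"y": -0.41,"z": 0.35,"ax": 0,"ay": 0,"az": 0}
  ]
}}

```text
t: 25.2
ee_pos: [0.4994, 0.1764, 0.1242]
tool_rot: [[0.003, 1.0, -0.005], [1.0, -0.003, -0.002], [-0.002, -0.005, -1.0]]
force: [0.4, 1.5, 0.4]
gripper_width: 0.0292
```

{"op": "carry_out", "data": {
  "deltas": [
    {"x": 0.1,"y": -0.1,"z": 0,"ax": 0,"ay": 0,"az": 0},
    {"x": 0.2,"y": -0.19,"z": 0,"ax": 0,"ay": 0,"az": 0},
    {"x": 0.28,"y": -0.26,"z": 0,"ax": 0,"ay": 0,"az": 0},
    {"x": 0.319,"y": -0.296,"z": 0,"ax": 0,"ay": 0,"az": 0},
    {"x": 0.319,"y": -0.296,"z": -0.03,"ax": 0,"ay": 0,"az": 0},
    {"x": 0.319,"y": -0.296,"z": -0.11,"ax": 0,"ay": 0,"az": 0},
    {"x": 0.319,"y": -0.296,"z": -0.2,"ax": 0,"ay": 0,"az": 0},
    {"x": 0.319,"y": -0.296,"z": -0.247,"ax": 0,"ay": 0,"az": 0}
  ]
}}

```text
t: 26.0
ee_pos: [0.5928, 0.0888, 0.0478]
tool_rot: [[0.002, 1.0, -0.008], [1.0, -0.002, -0.002], [-0.002, -0.008, -1.0]]
force: [-0.1, -1.1, 0.0]
gripper_width: 0.0291
```

{"op": "carry_out", "data": {
  "deltas": [
    {"x": 0.007,"y": -0.004,"z": -0.02,"ax": 0,"ay": 0,"az": 0},
    {"x": 0.007,"y": -0.004,"z": -0.045,"ax": 0,"ay": 0,"az": 0},
    {"x": 0.007,"y": -0.004,"z": -0.062,"ax": 0,"ay": 0,"az": 0},
    {"x": 0.007,"y": -0.004,"z": -0.07,"ax": 0,"ay": 0,"az": 0},
    {"x": 0.007,"y": -0.004,"z": -0.074,"ax": 0,"ay": 0,"az": 0},
    {"x": 0.007,"y": -0.004,"z": -0.078,"ax": 0,"ay": 0,"az": 0},
    {"x": 0.007,"y": -0.004,"z": -0.078,"ax": 0,"ay": 0,"az": 0},
    {"x": 0.007,"y": -0.004,"z": -0.078,"ax": 0,"ay": 0,"az": 0}
  ]
}}

```text
t: 26.8
ee_pos: [0.5951, 0.0876, 0.0252]
tool_rot: [[0.002, 1.0, -0.007], [1.0, -0.002, -0.002], [-0.002, -0.007, -1.0]]
force: [-4.2, -0.0, 7.7]
gripper_width: 0.0291
```

Contact. Release, rise, and back off toward the base for a check.

{"op": "carry_out", "data": {
  "deltas": [
    {"x": 0,"y": 0,"z": 0.001,"ax": 0,"ay": 0,"az": 0},
    {"x": 0,"y": 0,"z": 0.001,"ax": 0,"ay": 0,"az": 0},
    {"x": 0,"y": 0,"z": 0.001,"ax": 0,"ay": 0,"az": 0},
    {"x": 0,"y": 0,"z": 0.001,"ax": 0,"ay": 0,"az": 0},
    {"x": 0,"y": 0,"z": 0.001,"ax": 0,"ay": 0,"az": 0},
    {"x": 0,"y": 0,"z": 0.001,"ax": 0,"ay": 0,"az": 0},
    {"x": 0,"y": 0,"z": 0.001,"ax": 0,"ay": 0,"az": 0},
    {"x": 0,"y": 0,"z": 0.001,"ax": 0,"ay": 0,"az": 0}
  ],
  "grip": 1
}}

```text
t: 27.6
ee_pos: [0.5951, 0.0876, 0.0255]
tool_rot: [[0.002, 1.0, -0.007], [1.0, -0.002, -0.002], [-0.002, -0.007, -1.0]]
force: [0.2, 0.6, -0.8]
gripper_width: 0.0852
```

{"op": "carry_out", "data": {
  "deltas": [
    {"x": 0,"y": 0,"z": 0.1,"ax": 0,"ay": 0,"az": 0},
    {"x": 0,"y": 0,"z": 0.24,"ax": 0,"ay": 0,"az": 0},
    {"x": 0,"y": 0,"z": 0.39,"ax": 0,"ay": 0,"az": 0},
    {"x": 0,"y": 0,"z": 0.54,"ax": 0,"ay": 0,"az": 0},
    {"x": 0,"y": 0,"z": 0.65,"ax": 0,"ay": 0,"az": 0},
    {"x": -0.1,"y": 0,"z": 0.7,"ax": 0,"ay": 0,"az": 0},
    {"x": -0.2,"y": 0,"z": 0.7,"ax": 0,"ay": 0,"az": 0},
    {"x": -0.3,"y": 0,"z": 0.7,"ax": 0,"ay": 0,"az": 0}
  ]
}}

```text
t: 28.4
ee_pos: [0.5042, 0.0876, 0.2359]
tool_rot: [[0.002, 1.0, -0.006], [1.0, -0.002, -0.002], [-0.002, -0.006, -1.0]]
force: [-0.8, 0.1, 0.8]
gripper_width: 0.0852
```

{"op": "carry_out", "data": {
  "deltas": [
    {"x": 0,"y": -0.15,"z": 0,"ax": 0,"ay": 0,"az": 0},
    {"x": 0,"y": -0.3,"z": 0,"ax": 0,"ay": 0,"az": 0},
    {"x": 0,"y": -0.45,"z": 0,"ax": 0,"ay": 0,"az": 0},
    {"x": 0,"y": -0.5,"z": 0,"ax": 0,"ay": 0,"az": 0},
    {"x": 0,"y": -0.5,"z": 0,"ax": 0,"ay": 0,"az": 0},
    {"x": 0,"y": -0.5,"z": 0,"ax": 0,"ay": 0,"az": 0},
    {"x": 0,"y": -0.5,"z": 0,"ax": 0,"ay": 0,"az": 0},
    {"x": 0,"y": -0.5,"z": 0,"ax": 0,"ay": 0,"az": 0}
  ]
}}

```text
t: 29.2
ee_pos: [0.5043, -0.0613, 0.2359]
tool_rot: [[0.0, 1.0, -0.006], [1.0, -0.0, -0.001], [-0.001, -0.006, -1.0]]
force: [-1.0, -1.3, 0.3]
gripper_width: 0.0856
```

```bash
python3 - <<'E'
from h import *
from bench import robot,vision
import cv2
s=robot.read_state();print(s["t"],s["ee_pos"])
p,c=shot("wrist","7"); p2,c2=shot("scene","7"); p3,c3=shot("side","7")
for P,cc,z in ((p,c,.1),(p2,c2,.1),(p3,c3,.1)):
  im=P["img"]
  for q,r,h in (((.6127,-.1818),.0255,.118),((.607,-.092),.0215,.098),((.601,-.0022),.0175,.078),((.595,.0875),.0135,.058)):
    a=np.linspace(0,6.28,50)
    for rr,hh in((r,h),(.037,.006)):
      u=cv2.projectPoints(np.c_[q[0]+rr*np.cos(a),q[1]+rr*np.sin(a),0*a+hh],cv2.Rodrigues(cc["R"])[0],cc["t"],cc["K"],None)[0].astype(np.int32)
      cv2.polylines(im,[u],True,(255,0,0),1)
cv2.imwrite("pics/w7.png",p["img"][:,:,::-1])
a=cv2.resize(p2["img"][110:410,60:460],(800,600))[:,:,::-1]; cv2.imwrite("pics/s7.png",a)
for l in("dishes",):
  print(tri([(c2,vision.mark_of(l,p2)[0]["location"]),(c3,vision.mark_of(l,p3)[0]["location"])]))
E
```

```text
29.2 [ 0.50425617 -0.06130461  0.23589381]
(array([ 0.3758, -0.3023,  0.0017]), array([-0.6,  0.5, -0.4, -0.4]))
```

View pics/s7.png

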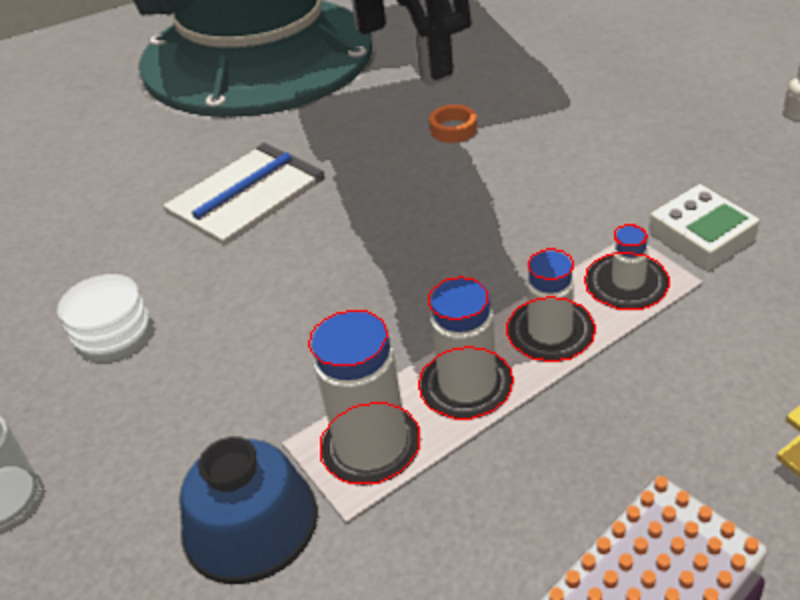

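View pics/w7.png

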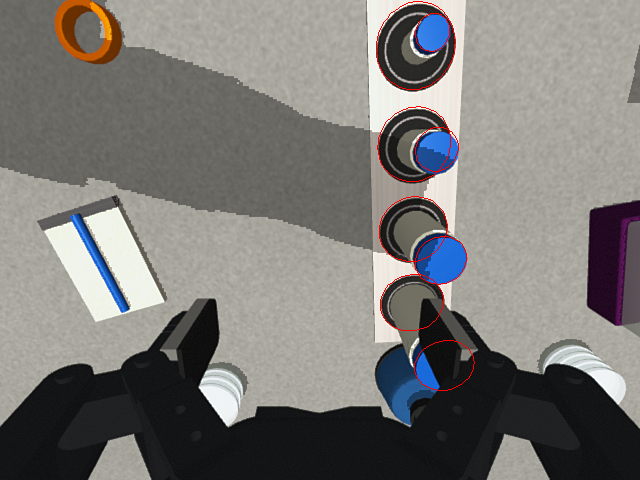

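All four bottles stand upright, with the overlaid predicted outlines matching the caps and discs within about 1–2 mm. The dishes are unmoved.

```bash
python3 -c "
from bench import robot; print(robot.hand_in())"
```

```text
the job is handed in; nothing more can be done
None
```

All four bottles are queued upright on the marks in size order: XL next to the mixer, then L, M and S on the farthest mark. I handed the job in at about 29 s of the 99 s allowed.

- **Placing:** each bottle was lowered until the force reading showed contact. The highest vertical reading was about 23 N, on the XL bottle.
- **Final check:** I drew the expected cap and mark outlines over the scene and wrist pictures. They matched the real ones to within about 1–2 mm.
- **Partly hidden view:** in the wrist picture a finger hides part of the XL cap, so its position rests on the scene view.
- **Petri dishes:** the stack is still standing. It measured at (0.376, −0.302) m against (0.374, −0.300) m at the start, which is within measuring error.

No check failed. The only disagreement was the first estimate of the L bottle's position, where two measurements differed by about 7 mm. A closer wrist picture settled it before I gripped the bottle.

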